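# Clamp an LED board in its fixture and scan its label

## Task

Wind the fixture's crank clockwise until the jaw has slid the LED board against the fixed stop and clamps it tight, and let go of the crank. Then pick up the hand scanner, hold its hood squarely over the code label on the clamped board with about 70 mm between hood and label, without touching the board, and keep it still there for two seconds. Finally stand the scanner gently upright on the middle of its charging pad and let go, leaving the clamp tight and the other things on the bench where they are.

Things in the scene. Friction and masses are not known exactly. Their poses are not given: they have to be found in the camera images.
- fixture: Fixed brown fixture, foot 220 x 300 mm, with a bed (180 x 290 mm) sloping 30 degrees, facing the robot's left. Origin: centre of the underside; x level, to the bed's high side; y along the bed, away from the robot; z up. The bed surface is 95 mm above the origin; its normal leans 30 degrees to -x. On it: fixed stop at the -y end, 16 mm high; ledge, 14 mm; gear housing at the far end, 30 mm.
- seat (a point): Where the board's origin (centre of its underside) lies when the board is pushed fully against the fixed stop and rests on the ledge; on the bed's surface.
- jaw: Sliding aluminium clamp jaw, bar 90 mm (up-slope) x 16 mm, 19 mm high, between board and gear housing. Origin: middle of the bar on the bed surface; x up the slope, y along the bed away from the robot, z along the bed normal. It slides along -y towards the board, 10 mm per rad of crank; with the board tight against the fixed stop it has gone 28 mm.
- crank (a joint): Crank angle, rad: 0 open, grows clockwise seen looking down on the bed. The jaw clamps the board tight at about 2.8, where the crank comes up firm. At 0 the arm points straight down the slope, at pi/2 along the bed away from the robot, at pi up the slope. It is stiff and stays where left: about 5 N at the grip turns it; press on with some 5 N more at the end to clamp.
- crank_axis (a point): Point on the crank's axis at the same height off the bed (71 mm) as crank_grip; the axis is the bed's normal.
- crank_grip (a point): Middle of the crank's grip: a black, freely revolving sleeve 22 mm in diameter, 50 mm long, standing along the bed normal 50 mm from the crank axis. The point is 23 mm below the sleeve's top and 27 mm above its foot; the crank arm's top is 2 mm below the foot.
- board: Loose white LED board, 100 mm (up-slope) x 120 mm x 6 mm, lying on the bed 9 to 18 mm away from the fixed stop, with rows of small yellowish LEDs. Origin: centre of its underside; x up the slope, y along the bed away from the robot, z along the bed normal. Other boards like it are in the stack.
- label (a point): Centre of the striped code label (30 mm up-slope x 50 mm) on the board's upper face, near its upper corner beside the fixed stop. Its z axis is the board's normal.
- scanner: Hand scanner standing upright, 135 mm tall, 260 g: round grey hood at the bottom, 68 mm in diameter up to 22 mm, narrowing to a black rectangular grip 34 mm (x) x 38 mm (y) from 52 to 134 mm above the underside. Origin: centre of the hood's mouth (underside), z up along the grip. It looks out of the hood along -z.
- focus (a point): The scanner's focus point, on its axis 70 mm beyond the hood's mouth (moves with the scanner). A label is read when this point is on it and the scanner is square to it.
- pad: The scanner's round black charging pad, fixed to the bench, 110 mm in diameter, top surface (100 mm in diameter) 14 mm above the bench, with a small cable box on its +x side no higher than the pad. Origin: centre of its underside. The scanner starts on it.
- stack: Bystander: stack of LED boards, 102 x 122 x 53 mm, on the other side of the fixture from the pad. Origin: centre of its underside.
- driver: Bystander: screwdriver lying at the far right.
- caliper: Bystander: steel caliper about 150 mm long, lying at the far left.
- tape: Bystander: roll of tape, 90 mm in diameter, 24 mm high, beyond the fixture to the left.
There are look-alikes about, which are no part of the job. Leave any brown look-alike of the scanner alone. Of the things shaped like the board, the white one is meant.

How it is judged:
On the way, in this order (a step that is already met when the one before it is completed fails the run):
1. the board is clamped: pushed against the fixed stop (within 4 mm of the seat), the jaw pressing on it with more than 3 N, and the crank let go (distance between board and seat below 0.004 m and contact force between jaw and board above 3 N and contact force between each of the arm, the fingers and fixture below 0.1 N), for 0.2 s.
2. the clamped board's label is read: focus point within 18 mm of the label's centre, scanner square to the board within 0.17 rad, still (under 30 mm/s and 0.3 rad/s) for 1.5 s (distance between focus and label below 0.018 m and angle between the z axis of scanner and the z axis of board, either way round below 0.17 rad and linear speed of scanner below 0.03 m/s and angular speed of scanner below 0.3 rad/s and distance between board and seat below 0.004 m and contact force between jaw and board above 3 N), for 1.5 s.
At the end, for the whole second after the job is handed in: The board is still clamped (within 4 mm of the seat, the jaw pressing on it with more than 3 N) and the scanner stands upright (within 0.08 rad), at rest, on the top of its charging pad within 25 mm of the pad's centre (distance between board and seat below 0.004 m and contact force between jaw and board above 3 N and horizontal distance between scanner and pad below 0.025 m and z of scanner in the frame of pad between 0.01 and 0.018 m and angle between scanner's own z axis and vertical below 0.08 rad and linear speed of scanner below 0.02 m/s); the robot touches nothing.
It fails at once if the scanner touches the board (contact force between scanner and board above 0.5 N).
It fails at once if the scanner is dropped or banged onto the pad (faster than 0.45 m/s within 15 mm of the pad's top) (horizontal distance between scanner and pad below 0.06 m and z of scanner in the frame of pad below 0.029 m and linear speed of scanner above 0.45 m/s).
It fails at once if a bystander is moved by more than 25 mm (distance of any of stack, driver, caliper, tape from where it was at the start of the episode above 0.025 m).
It also fails if it takes over 67 s, if anything falls off the work surface, if the arm or the gripper's body presses on something with over 40 N, if the wrist force passes 120 N, or if a joint passes its speed limit or range.

## Robot

A 7-joint arm with a two-finger parallel gripper is mounted at the origin on the work surface. World frame = base frame: x ahead of the robot, y to its left, z up, the work surface at z = 0. Lengths are in m, angles in rad, forces in N, time in s.
With the tool pointing down it reaches from about 0.4 to 0.85 m from the base axis. Payload 4.5 kg.
Tool frame: the origin (TCP) lies at the very end of the fingers, on their centre line; the grasp point (between the pads) lies 19 mm behind it; z points along the fingers, y is the line along which they close (so a half turn about z gives the same grasp; the last joint's range is limited). The gripper opens to 88 mm and grips with 3 to 60 N. Pads are 18 mm wide; open, the fingers measure 123 mm over their backs; the gripper's body (75 mm by 187 mm) begins 45 mm behind the grasp point.
Start: joints at [-1.082, 0.689, -0.195, 1.565, 0.157, 0.902, -0.215], TCP at [0.275, 0.562, 0.213] pointing down, gripper open.
Joint ranges: [-3.01, 3.01], [-0.46, 2.08], [-1.47, 1.51], [0.13, 2.56], [-1, 4.14], [0.04, 2.09], [-2.66, 2.66]. Speed limits (rad/s): [2.57, 2.57, 3.14, 3.14, 3.14, 3.14, 3.14].

## Interface

Orientations are given as a unit quaternion [x, y, z, w].
In Python, from plant import r gives the robot as it stands. The module is installed in compiled form; this text tells all that it offers.
- The arm moves only by the shell command python3 -m pendant 'ROWS' [FORCE]. ROWS is JSON, one flat list of numbers, 7 for each row, row after row: the opening, from 0 (shut) to 1 (fully open), then the shift along the tool's x, y, z scaled (see below), then the turn, a rotation vector about the tool's x, y, z scaled (see below). A call has 1 to 12 rows; each row is the pose to reach, as a shift and turn from the pose commanded when the call began, along the tool's axes at that moment; what a row does not reach only later rows make up. The controller multiplies each number of a shift by 0.15 m and each number of a turn by pi/2 rad. A row lasts 1/10 s, in which the tool goes at most 50 mm and 8.59 degrees, less where a joint would pass 70% of its speed; a pose out of reach is approached as far as the arm can. A call with a number of a shift or a turn outside -1 to 1 is refused whole. A call with a gripper value outside its range is refused whole. The fingers move at their own pace and stop on an object; FORCE is the grip in N (left out, the last holds). Time passes only in rows, so rows that repeat a pose let the fingers close. It gives the time, the measured TCP pose, the force, the opening and the grip force at its end, in the units of the state.
- r.get_state(): the state, without advancing time (a new reading comes with each control period).
- r.snapshot(name): name is "scene" or "top" or "wrist"; returns a dict with "img" (400x640x3 uint8, red, green, blue), "mtx" (3x3 intrinsics, pixels), "cam_to_world" (4x4, takes a point from camera to world coordinates). Camera axes: x right, y up, looking along -z (the intrinsics and any distortion apply to the point x, -y, -z); pixel columns grow to the right and rows downward; lengths in m; the calibration is good to about 2 mm. A picture is of the moment at which its call begins. There is no depth.
- r.finish_job(): hands the job in; it is judged then, once.
The state is a dict: "clock": time; "q": joint angles; "qd": joint speeds; "joint_torque": joint torques, N m; "tool_pos": TCP position; "eef_rot": TCP orientation; "contact_force": force on the tool from outside, world axes, zero at the start; "moment": the same for the moment, N m; "opening": opening from 0.0 (shut) to 1.0 (fully open); "finger_force": force on a finger pad.
Only numpy, scipy, OpenCV 4.12 (cv2) and the standard library are available. Lean on these libraries where they do the work, as an engineer would, in place of code of your own. Each camera call takes 0.05 s, during which the arm holds its last target. There are 200 camera calls.

## Working session

There is one attempt and no reset: what is moved stays moved. The work goes in short steps, Python scripts to look and compute and a shell command to move; the robot and the scene stay as the last step left them, time stands still between calls to the robot, and variables do not carry over. Pictures are saved under pics/ and viewed, at most 10 in all, crops included, and the job is handed in when it is done.

```bash
mkdir -p pics
python3 - <<'E'
from plant import r
import cv2,numpy as np
np.set_printoptions(precision=4,suppress=True)
for n in("scene","top"):
    s=r.snapshot(n); cv2.imwrite(f"pics/{n}0.png",s["img"][:,:,::-1]); print(n,s["mtx"],s["cam_to_world"],[k for k in s])
    np.savez(f"{n}0.npz",**s)
print(r.get_state())
E
```

```text
scene [[370.6731   0.     320.8077]
 [  0.     370.6731 203.6263]
 [  0.       0.       1.    ]] [[ 0.7868 -0.4489  0.4236  1.0452]
 [ 0.6171  0.5887 -0.5222 -0.5624]
 [-0.0149  0.6722  0.7402  0.9842]
 [ 0.      0.      0.      1.    ]] ['img', 'mtx', 'cam_to_world']
top [[374.8163   0.     320.6918]
 [  0.     374.8163 202.255 ]
 [  0.       0.       1.    ]] [[-0.0099  0.9987 -0.0499  0.4543]
 [-0.9998 -0.0106 -0.0142  0.0731]
 [-0.0147  0.0497  0.9987  1.1653]
 [ 0.      0.      0.      1.    ]] ['img', 'mtx', 'cam_to_world']
{'clock': 0.1, 'q': array([-1.0822,  0.6899, -0.1945,  1.5662,  0.1573,  0.9025, -0.2151]), 'qd': array([-0.0025, -0.0011, -0.0005, -0.0039,  0.0001, -0.0001, -0.0002]), 'joint_torque': array([ -0.0031, -52.8495,  -1.2713, -15.3836,  -0.0525,   0.002 ,
         0.    ]), 'tool_pos': array([0.2743, 0.5609, 0.2118]), 'eef_rot': array([ 0.2254,  0.9743, -0.0008, -0.0001]), 'contact_force': array([ 0.4007, -0.0887, -0.2864]), 'moment': array([-0.0305,  0.049 , -0.0011]), 'finger_force': 0.0, 'opening': 1.0000141900978508}
```

View pics/scene0.png

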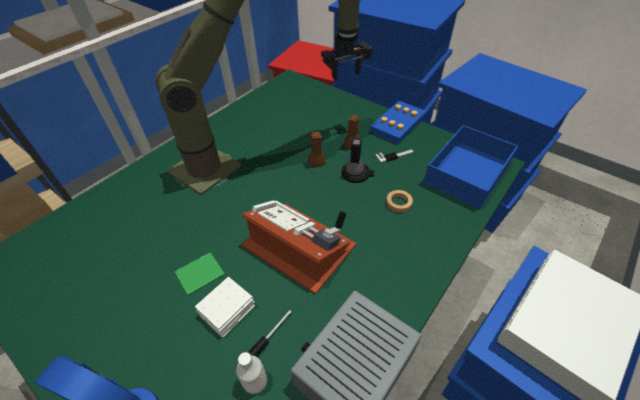

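View pics/top0.png

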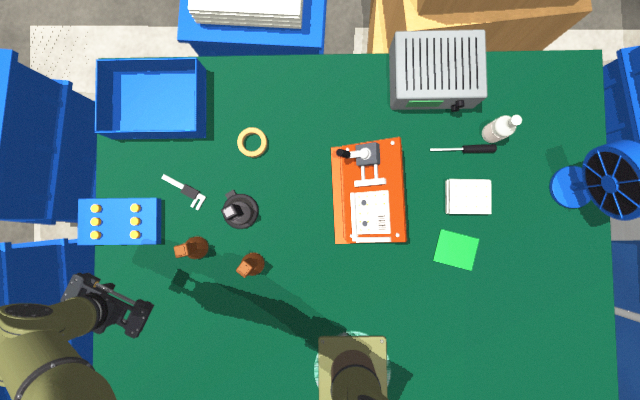

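Top view: the grey-black scanner is at (240,210), with brown look-alikes at (190,248) and (252,263), which I leave alone. The white board is on the fixture at (371,213), with the crank grip at (342,154); the stack is at (468,197) and there is a green look-alike at (457,250). I'll confirm these in enlarged crops.

Run:
```python
import cv2
a=cv2.imread("pics/top0.png")[130:280,215:415]; cv2.imwrite("pics/c1.png",cv2.resize(a,None,fx=4,fy=4,interpolation=cv2.INTER_CUBIC))
a=cv2.imread("pics/scene0.png")[130:290,235:415]; cv2.imwrite("pics/c2.png",cv2.resize(a,None,fx=3.75,fy=3.75,interpolation=cv2.INTER_CUBIC))
```

```text
(no output)
```

View pics/c1.png

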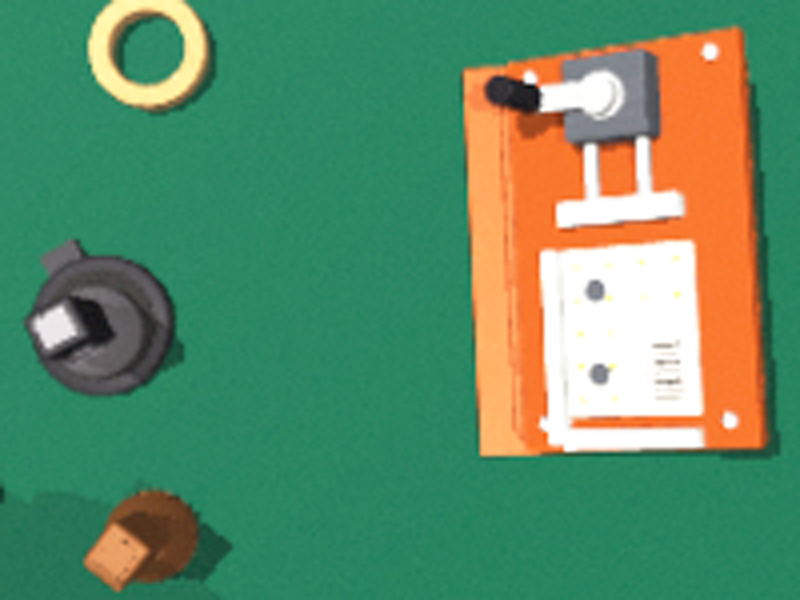

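View pics/c2.png

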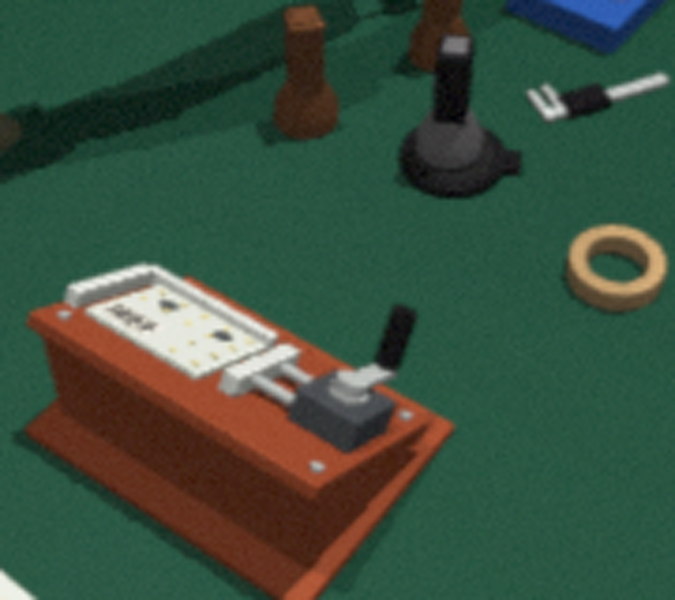

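Crops confirm: the grey-black scanner on the black pad (top crop 105,325; cable box at 65,255), the white board with its striped label at (667,370), the crank grip top at (497,90) and the hub at (600,93). Now fitting poses from both views.

```bash
cat > h.py <<'E'
import numpy as np, cv2, json
from scipy.optimize import least_squares
from scipy.spatial.transform import Rotation as R
np.set_printoptions(precision=4,suppress=True)
def proj(s,P):
    P=np.atleast_2d(P); T=np.linalg.inv(s["cam_to_world"]); p=P@T[:3,:3].T+T[:3,3]
    p=p*[1,-1,-1]; q=p@s["mtx"].T; return q[:,:2]/q[:,2:]
def fixpose(x,y,yaw): # fixture->world ; bed->world
    A=R.from_euler('z',yaw).as_matrix(); B=A@R.from_euler('y',-30,degrees=True).as_matrix()
    o=np.array([x,y,0]); return A,B,o,o+[0,0,.095]
def cmd(pos,M,lim=True):
    from plant import r
    s=r.get_state(); C=R.from_quat(s["eef_rot"])
    d=C.inv().apply(np.array(pos)-s["tool_pos"]); t=(C.inv()*R.from_matrix(M)).as_rotvec()
    print("shift",d/.15,"turn",t/(np.pi/2))
def toolR(yax,n): # tool z=-n, y~yax
    z=-np.array(n)/np.linalg.norm(n); y=yax-z*np.dot(yax,z); y/=np.linalg.norm(y); return np.c_[np.cross(y,z),y,z]
E
python3 - <<'E'
from h import *
T=dict(np.load("top0.npz"));S=dict(np.load("scene0.npz"))
t=lambda a,b:np.array([215+a/4-.375,130+b/4-.375]); s=lambda a,b:np.array([235+a/3.75-.37,130+b/3.75-.37])
def model(p):
    A,B,o,b=fixpose(*p[:3]); w=lambda v:b+B@np.array(v); f=lambda v:o+A@np.array(v)
    c=p[3:5]; gr=lambda h:w([c[0]-.05*np.cos(p[9]),c[1]+.05*np.sin(p[9]),h]); l=p[5:7]; H=p[7]
    ft=p[8]
    return [
    (T,t(740,28),w([.09,.145,0])),(T,t(767,448),w([.09,-.145,0])),(T,t(463,70),f([-.11,.15,ft])),(T,t(481,456),f([-.11,-.15,ft])),
    (S,s(28,315),w([.09,-.145,0])),(S,s(318,495),w([.09,.145,0])),(S,s(25,437),f([.11,-.15,ft])),(S,s(285,600),f([.11,.15,ft])),(S,s(454,427),f([-.11,.15,ft])),
    (T,t(497,90),gr(.094)),(S,s(405,312),gr(.094)),(T,t(527,100),gr(.05)),(S,s(386,362),gr(.048)),
    (T,t(600,93),w([c[0],c[1],H])),(S,s(352,382),w([c[0],c[1],H])),
    (T,t(667,370),w([l[0],l[1],.006])),(S,s(132,317),w([l[0],l[1],.006]))]
res=lambda p:np.concatenate([proj(k,P)[0]-u for k,u,P in model(p)])
q=least_squares(res,[.55,-.05,-1.57,0,.1,0,-.05,.05,.01,0],loss='soft_l1')
print(q.x); print(res(q.x).reshape(-1,2))
A,B,o,b=fixpose(*q.x[:3]); print("normal",B[:,2],"axis",b+B@[q.x[3],q.x[4],.071],"grip",b+B@[q.x[3]-.05,q.x[4],.071],"label",b+B@[q.x[5],q.x[6],.006])
def m2(p):
    c=np.array([p[0],p[1],0]); return [(T,t(105,325),c+[0,0,.014]),(S,s(452,159),c+[0,0,.012]),(T,t(58,328),[p[2],p[3],.148]),(S,s(457,45),[p[2],p[3],.148])]
r2=lambda p:np.concatenate([proj(k,np.array(P))[0]-u for k,u,P in m2(p)])
z=least_squares(r2,[.4,.3,.4,.3]); print(z.x,r2(z.x).reshape(-1,2))
np.save("fit.npy",np.r_[q.x,z.x])
# scanner yaw
from itertools import product
def ray(u,zz):
    k=T; d=np.linalg.inv(k["mtx"])@[u[0],u[1],1]*[1,-1,-1]; d=k["cam_to_world"][:3,:3]@d;c=k["cam_to_world"][:3,3]; return c+d*(zz-c[2])/d[2]
P=[ray(t(*u),.148) for u in((28,318),(72,300),(88,338),(48,358))]
for i in range(4): e=P[(i+1)%4]-P[i]; print(np.linalg.norm(e),np.degrees(np.arctan2(e[1],e[0])))
E
```

```text
[ 0.5381 -0.059  -1.5345 -0.0009  0.1049  0.0247 -0.0897  0.0414  0.009
  0.0325]
[[ 0.0146 -0.5657]
 [-0.6707  0.0162]
 [ 0.432  -0.1712]
 [ 0.5775  0.084 ]
 [-0.3778 -0.5277]
 [-0.22   -1.5843]
 [-0.6578 -1.213 ]
 [ 4.2827  3.9666]
 [-0.1685  0.0674]
 [ 0.2835  0.0065]
 [-0.3295 -0.2564]
 [ 0.0974 -0.4004]
 [ 0.1181 -0.2299]
 [-0.6595 -0.0213]
 [-0.1763  0.2289]
 [-0.2196  0.1099]
 [-0.1791  0.6555]]
normal [-0.0182  0.4997  0.866 ] axis [ 0.6416 -0.019   0.1561] grip [0.64   0.0243 0.1311] label [ 0.4491 -0.0806  0.1125]
[0.4892 0.3351 0.4828 0.3384] [[ 0.2169 -0.4444]
 [-0.2745 -0.7944]
 [-0.3867 -0.2251]
 [-0.5374  0.3954]]
0.032360472916516766 -68.30581573478983
0.02822607483593752 -157.1159189333092
0.03037198169470995 116.02852569128935
0.03063123903806983 26.678811099237326
```

```bash
cat > g.py <<'E'
from h import *
p=np.load("fit.npy"); A,B,o,b=fixpose(*p[:3]); n=B[:,2]; M=toolR(B[:,1],n)
w=lambda v:b+B@np.array(v)
ax=w([p[3],p[4],.071]); grip=ax+B@[-.05*np.cos(p[9]),.05*np.sin(p[9]),0]; label=w([p[5],p[6],.006])
E
python3 - <<'E'
from g import *
print(grip,M); cmd(grip+n*(.085),M)
E
```

```text
[0.6417 0.0244 0.1311] [[-0.0314  0.9993  0.0182]
 [ 0.8655  0.0363 -0.4997]
 [-0.5    -0.     -0.866 ]]
shift [-3.6375 -1.8881  0.0508] turn [ 0.1789 -0.2994  0.6712]
```

```bash
python3 -m pendant '[1,-1,-0.52,-0.2,0,0,0, 1,-1,-0.52,-0.2,0,0,0, 1,-1,-0.52,-0.2,0,0,0, 1,-1,-0.52,-0.2,0,0,0]'; python3 -m pendant '[1,-1,-0.52,0,0,0,0, 1,-1,-0.52,0,0,0,0, 1,-1,-0.52,0,0,0,0, 1,-1,-0.52,0,0,0,0]'
python3 -m pendant '[1,-1,-0.52,0,0,0,0, 1,-1,-0.52,0,0,0,0, 1,-1,-0.52,0,0,0,0, 1,-1,-0.52,0,0,0,0]'; python3 -c "
from g import *
cmd(grip+n*(.085),M)"
```

```text
clock: 0.5
tool_pos: [0.379, 0.4203, 0.2428]
eef_rot: [0.229, 0.974, -0.001, 0.001]
contact_force: [0.1, -0.1, -0.5]
opening: 0.996
finger_force: 0.0
clock: 0.9
tool_pos: [0.4789, 0.2832, 0.2421]
eef_rot: [0.229, 0.973, -0.002, 0.001]
contact_force: [0.5, -0.2, -0.0]
opening: 1.004
finger_force: 0.0
clock: 1.3
tool_pos: [0.5789, 0.1467, 0.2419]
eef_rot: [0.229, 0.973, -0.002, 0.001]
contact_force: [-0.1, 0.4, -0.2]
opening: 0.998
finger_force: 0.0
shift [-0.6024 -0.2931  0.2506] turn [ 0.1775 -0.2979  0.6661]
```

```bash
python3 -m pendant '[1,-0.6,-0.29,0.1,0.178,-0.298,0.666, 1,-0.6,-0.29,0.1,0.178,-0.298,0.666, 1,-0.6,-0.29,0.1,0.178,-0.298,0.666, 1,-0.6,-0.29,0.1,0.178,-0.298,0.666, 1,-0.6,-0.29,0.25,0.178,-0.298,0.666, 1,-0.6,-0.29,0.25,0.178,-0.298,0.666, 1,-0.6,-0.29,0.25,0.178,-0.298,0.666, 1,-0.6,-0.29,0.25,0.178,-0.298,0.666, 1,-0.6,-0.29,0.25,0.178,-0.298,0.666, 1,-0.6,-0.29,0.25,0.178,-0.298,0.666, 1,-0.6,-0.29,0.25,0.178,-0.298,0.666]'; python3 -c "
from g import *
cmd(grip-n*(.016),M)
from plant import r
s=r.snapshot('wrist'); a=s['img'][:,:,::-1]; cv2.imwrite('pics/w1.png',a); print(proj(s,[grip,grip+n*.023,ax]),s['cam_to_world'],r.get_state()['q'])"
```

```text
clock: 2.4
tool_pos: [0.6376, 0.0736, 0.2055]
eef_rot: [0.668, 0.699, -0.178, 0.185]
contact_force: [-0.5, -0.1, -0.6]
opening: 1.003
finger_force: 0.0
shift [-0.0398  0.0134  0.7005] turn [ 0.0015 -0.0025  0.005 ]
[[324.7876 201.9234]
 [325.1228 210.5436]
 [322.5679 250.8083]] [[ 0.9991 -0.0304 -0.0311  0.63  ]
 [ 0.0435  0.6668  0.744   0.2305]
 [-0.0019 -0.7446  0.6675  0.314 ]
 [ 0.      0.      0.      1.    ]] [-0.6222  0.8487  0.3625  1.4596  0.2574  1.0497 -0.4589]
```

View pics/w1.png

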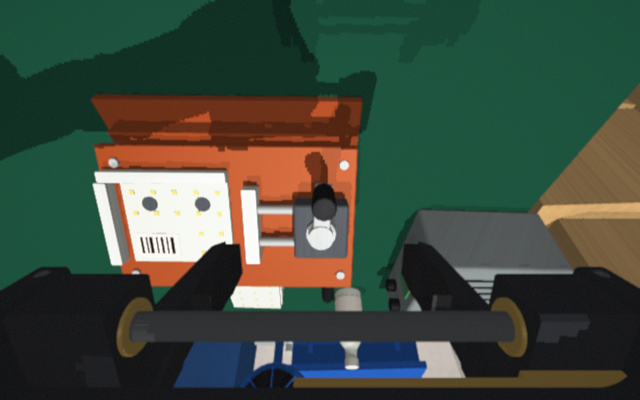

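The wrist view shows the sleeve top at (324,207) against the predicted (325,210), and the hub at (321,238). That's good to about 3 mm, so I'll descend and grip.

```bash
python3 -m pendant '[1,-0.03,0.01,0.3,0,0,0, 1,-0.03,0.01,0.5,0,0,0, 1,-0.03,0.01,0.6,0,0,0, 1,-0.03,0.01,0.7,0,0,0, 1,-0.03,0.01,0.7,0,0,0, 1,-0.03,0.01,0.7,0,0,0, 0,-0.03,0.01,0.7,0,0,0, 0,-0.03,0.01,0.7,0,0,0, 0,-0.03,0.01,0.7,0,0,0, 0,-0.03,0.01,0.7,0,0,0, 0,-0.03,0.01,0.7,0,0,0, 0,-0.03,0.01,0.7,0,0,0]' 25; python3 -m pendant '[0,0,0,0,0,0,0, 0,0,0,0,0,0,0, 0,0,0,0,0,0,0]'; python3 -c "
from g import *
from plant import r
s=r.get_state(); C=R.from_quat(s['eef_rot']).as_matrix(); tp=s['tool_pos']
print('tcp in bed about axis',B.T@(tp-ax))
a0=p[9]; 
for k,a in enumerate(np.linspace(a0,2.9,26)[1:]):
    d=B@[-.05*(np.cos(a)-np.cos(a0)),.05*(np.sin(a)-np.sin(a0)),0]; print(k+1,round(a,2),np.round(C.T@d/.15,3))
"
```

```text
clock: 3.65
tool_pos: [0.6416, 0.0192, 0.1161]
eef_rot: [0.668, 0.698, -0.178, 0.185]
contact_force: [0.7, 0.4, 0.0]
opening: 0.477
finger_force: 0.0
clock: 3.95
tool_pos: [0.6418, 0.019, 0.1161]
eef_rot: [0.668, 0.698, -0.178, 0.185]
contact_force: [-0.0, 0.4, -0.4]
opening: 0.236
finger_force: 25.0
tcp in bed about axis [-0.0528  0.0016 -0.0156]
1 0.15 [-0.004  0.038  0.   ]
2 0.26 [-0.012  0.075  0.   ]
3 0.38 [-0.024  0.112  0.   ]
4 0.49 [-0.04   0.146  0.   ]
5 0.61 [-0.061  0.179  0.   ]
6 0.72 [-0.084  0.209  0.   ]
7 0.84 [-0.111  0.236  0.   ]
8 0.95 [-0.141  0.259  0.   ]
9 1.06 [-0.174  0.279  0.   ]
10 1.18 [-0.208  0.296  0.   ]
11 1.29 [-0.244  0.308  0.   ]
12 1.41 [-0.282  0.316 -0.   ]
13 1.52 [-0.32  0.32 -0.  ]
14 1.64 [-0.358  0.319 -0.   ]
15 1.75 [-0.396  0.314 -0.   ]
16 1.87 [-0.433  0.305 -0.001]
17 1.98 [-0.469  0.291 -0.001]
18 2.1 [-0.503  0.274 -0.001]
19 2.21 [-0.534  0.252 -0.001]
20 2.33 [-0.563  0.228 -0.001]
21 2.44 [-0.59   0.2   -0.002]
22 2.56 [-0.612  0.169 -0.002]
23 2.67 [-0.631  0.136 -0.002]
24 2.79 [-0.646  0.101 -0.002]
25 2.9 [-0.657  0.064 -0.002]
```

```bash
python3 -m pendant '[0,-0.004,0.038,0,0,0,0, 0,-0.012,0.075,0,0,0,0, 0,-0.024,0.112,0,0,0,0, 0,-0.04,0.146,0,0,0,0, 0,-0.061,0.179,0,0,0,0, 0,-0.084,0.209,0,0,0,0, 0,-0.111,0.236,0,0,0,0, 0,-0.141,0.259,0,0,0,0, 0,-0.174,0.279,0,0,0,0, 0,-0.208,0.296,0,0,0,0, 0,-0.244,0.308,0,0,0,0, 0,-0.282,0.316,0,0,0,0]'; python3 -c "
from g import *
from plant import r
s=r.get_state(); tp=s['tool_pos']
print(B.T@(tp-ax),B.T@s['contact_force'])"
```

```text
clock: 5.15
tool_pos: [0.6893, -0.0124, 0.1352]
eef_rot: [0.668, 0.699, -0.178, 0.183]
contact_force: [-2.9, 4.7, -1.7]
opening: 0.238
finger_force: 25.0
[-0.0146  0.048  -0.0157] [-5.0677 -2.7516  0.9229]
```

```bash
python3 -m pendant '[0,-0.038,0.004,0,0,0,0, 0,-0.076,0.003,0,0,0,0, 0,-0.114,-0.002,0,0,0,0, 0,-0.151,-0.011,0,0,0,0, 0,-0.187,-0.025,0,0,0,0, 0,-0.221,-0.042,0,0,0,0, 0,-0.252,-0.064,0,0,0,0, 0,-0.281,-0.088,0,0,0,0, 0,-0.308,-0.116,0,0,0,0, 0,-0.33,-0.147,0,0,0,0, 0,-0.349,-0.18,0,0,0,0, 0,-0.349,-0.18,0,0,0,0]'; python3 -c "
from g import *
from plant import r
s=r.get_state(); tp=s['tool_pos']; d=B.T@(tp-ax)
print(d,B.T@s['contact_force'],np.arctan2(d[1],-d[0]))"
```

```text
clock: 6.35
tool_pos: [0.6659, -0.062, 0.1633]
eef_rot: [0.668, 0.699, -0.177, 0.185]
contact_force: [1.3, 4.0, -4.8]
opening: 0.237
finger_force: 25.0
[ 0.0416  0.0227 -0.0156] [-5.7793  1.4009 -2.2001] 2.6414675005800876
```

```bash
python3 -m pendant '[0,-0.008,-0.018,0,0,0,0, 0,-0.015,-0.035,0,0,0,0, 0,-0.015,-0.035,0,0,0,0, 0,-0.015,-0.035,0,0,0,0]'
cat > st.py <<'E'
from g import *
from plant import r
s=r.get_state(); tp=s['tool_pos']; d=B.T@(tp-ax)+[.0026,-.0016,0]; a=np.arctan2(d[1],-d[0]); f=B.T@s['contact_force']
print(d,a,f,'tang',f[:2]@[np.sin(a),np.cos(a)])
E
python3 st.py;  python3 -m pendant '[0,-0.006,-0.018,0,0,0,0, 0,-0.011,-0.037,0,0,0,0, 0,-0.011,-0.037,0,0,0,0, 0,-0.011,-0.037,0,0,0,0]'; python3 st.py
```

```text
clock: 6.75
tool_pos: [0.6615, -0.064, 0.1644]
eef_rot: [0.668, 0.699, -0.177, 0.186]
contact_force: [2.7, 5.2, -4.4]
opening: 0.237
finger_force: 25.0
[ 0.0464  0.0167 -0.0156] 2.7966565949899693 [-6.6047  2.8488 -1.2495] tang -4.914293029231008
clock: 7.15
tool_pos: [0.6578, -0.0652, 0.1652]
eef_rot: [0.667, 0.699, -0.176, 0.187]
contact_force: [6.1, 3.2, -7.0]
opening: 0.239
finger_force: 25.0
[ 0.0477  0.0129 -0.0155] 2.876852339997095 [-6.0784  6.223  -4.6093] tang -7.596628187178777
```

```bash
python3 -m pendant '[0,-0.004,-0.02,0,0,0,0, 0,-0.007,-0.035,0,0,0,0, 0,-0.007,-0.035,0,0,0,0, 0,-0.007,-0.035,0,0,0,0]'; python3 st.py;  python3 -m pendant '[0,-0.002,-0.02,0,0,0,0, 0,-0.004,-0.035,0,0,0,0, 0,-0.004,-0.035,0,0,0,0, 0,-0.004,-0.035,0,0,0,0]'; python3 st.py
```

```text
clock: 7.55
tool_pos: [0.6563, -0.0655, 0.1655]
eef_rot: [0.667, 0.7, -0.173, 0.189]
contact_force: [14.9, 0.1, -14.5]
opening: 0.238
finger_force: 25.0
[ 0.048   0.0114 -0.0153] 2.9083518574564744 [ -6.8309  14.9381 -12.749 ] tang -16.11243631337755
clock: 7.95
tool_pos: [0.6547, -0.0657, 0.1658]
eef_rot: [0.666, 0.701, -0.17, 0.191]
contact_force: [23.3, -0.7, -20.9]
opening: 0.236
finger_force: 25.0
[ 0.0484  0.0098 -0.0151] 2.9421151142156377 [ -9.122   23.2916 -18.8541] tang -24.6373056045624
```

```bash
python3 -m pendant '[0,0.002,0.03,0,0,0,0, 1,0.002,0.03,0,0,0,0, 1,0.002,0.03,0,0,0,0, 1,0.002,0.03,0,0,0,0, 1,0.002,0.03,0,0,0,0, 1,0.002,0.03,0,0,0,0, 1,0.002,0.03,0,0,0,0]'; python3 -m pendant '[1,0,0,-0.2,0,0,0, 1,0,0,-0.5,0,0,0, 1,0,0,-0.8,0,0,0, 1,0,0,-0.8,0,0,0]'
python3 - <<'E'
from g import *
from plant import r
s=r.snapshot('wrist'); np.savez('w2.npz',**s); cv2.imwrite('pics/w2.png',s['img'][:,:,::-1]); print(proj(s,[label,ax,w([p[3]+.047,p[4]+.012,.071])]))
s=r.snapshot('top'); np.savez('top2.npz',**s); cv2.imwrite('pics/top2.png',s['img'][:,:,::-1])
E
```

```text
clock: 8.65
tool_pos: [0.6486, -0.068, 0.1659]
eef_rot: [0.668, 0.698, -0.179, 0.185]
contact_force: [0.8, -0.0, 0.3]
opening: 0.764
finger_force: 0.0
clock: 9.05
tool_pos: [0.6501, -0.0036, 0.2748]
eef_rot: [0.667, 0.7, -0.173, 0.188]
contact_force: [0.2, 0.8, 0.1]
opening: 1.001
finger_force: 0.0
[[143.8349 156.7818]
 [311.4698 142.2664]
 [323.8925 190.7769]]
```

View pics/w2.png

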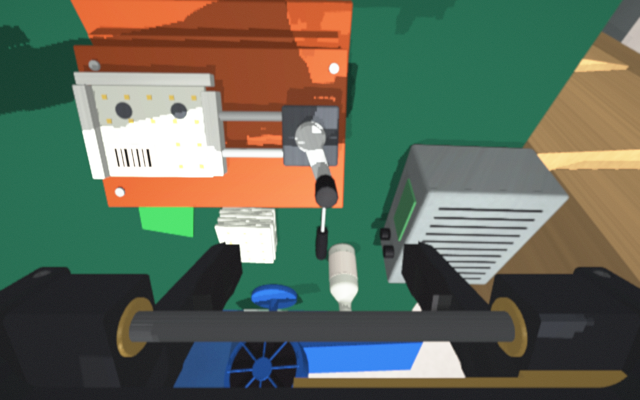

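The wrist view shows the board tight between the stop (95,130) and the jaw (212,120), with no gaps. The label is now at (132,157) and the free crank grip at (326,190).

Run:
```python
from g import *
k=dict(np.load('w2.npz')); d=np.linalg.inv(k["mtx"])@[132.5,157.5,1]*[1,-1,-1]; d=k["cam_to_world"][:3,:3]@d;c=k["cam_to_world"][:3,3]
q=w([0,0,.006]); L=c+d*((q-c)@n)/(d@n); print(L,B.T@(L-label)); np.save("L.npy",L)
y=np.radians(24.3); cmd([.486,.337,.23],toolR(np.array([np.cos(y),np.sin(y),0]),[0,0,1]))
```

```text
[ 0.436  -0.0818  0.113 ] [ 0.0009 -0.0131  0.    ]
shift [ 2.1672 -0.9665 -0.9285] turn [-0.0629  0.3268 -0.2357]
```

```bash
python3 -m pendant '[1,0.7,-0.3,-0.5,0,0,0, 1,0.7,-0.3,-0.5,0,0,0, 1,1,-0.45,-0.5,0,0,0, 1,1,-0.45,-0.5,0,0,0]'; python3 -m pendant '[1,0.7,-0.3,-0.3,-0.063,0.327,-0.236, 1,0.7,-0.3,-0.3,-0.063,0.327,-0.236, 1,0.7,-0.3,-0.3,-0.063,0.327,-0.236, 1,0.7,-0.3,-0.3,-0.063,0.327,-0.236, 1,0.7,-0.3,-0.3,-0.063,0.327,-0.236]'; python3 -c "
from g import *
y=np.radians(24.3); cmd([.486,.337,.23],toolR(np.array([np.cos(y),np.sin(y),0]),[0,0,1]))"
```

```text
clock: 9.55
tool_pos: [0.5692, 0.1589, 0.2581]
eef_rot: [0.667, 0.699, -0.179, 0.184]
contact_force: [0.9, 0.2, 0.3]
opening: 0.997
finger_force: 0.0
clock: 10.05
tool_pos: [0.5219, 0.2626, 0.2466]
eef_rot: [0.544, 0.839, -0.001, -0.001]
contact_force: [0.7, -1.0, 0.2]
opening: 1.0
finger_force: 0.0
shift [ 0.5505 -0.0162  0.1106] turn [-0.0021 -0.0001 -0.0027]
```

```bash
python3 -m pendant '[1,0.55,-0.016,0.11,0,0,0, 1,0.55,-0.016,0.11,0,0,0, 1,0.55,-0.016,0.11,0,0,0, 1,0.55,-0.016,0.11,0,0,0]'
python3 - <<'E'
from g import *
from plant import r
s=r.snapshot('wrist'); np.savez('w3.npz',**s); cv2.imwrite('pics/w3.png',s['img'][:,:,::-1])
print(proj(s,[[.4828,.3384,.149],[.4892,.3351,.014]]));
E
```

```text
clock: 10.45
tool_pos: [0.4846, 0.3408, 0.2293]
eef_rot: [0.542, 0.84, -0.002, -0.001]
contact_force: [1.1, -0.4, -0.3]
opening: 1.001
finger_force: 0.0
[[319.6939 200.5372]
 [324.2199 172.0547]]
```

View pics/w3.png

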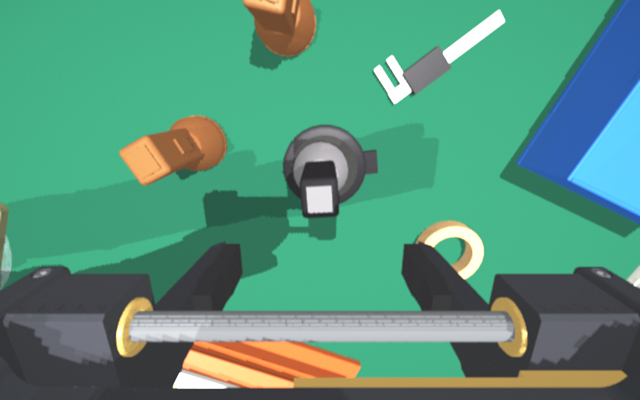

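Scanner grip top is at (320,198), square to the fingers and centred under the tool; pad centre at about (325,168), brown look-alikes well clear. Descend and grasp.

```bash
python3 -m pendant '[1,0,0,0.3,0,0,0, 1,0,0,0.55,0,0,0, 1,0,0,0.75,0,0,0, 1,0,0,0.86,0,0,0, 1,0,0,0.86,0,0,0, 0,0,0,0.86,0,0,0, 0,0,0,0.86,0,0,0, 0,0,0,0.86,0,0,0, 0,0,0,0.86,0,0,0, 0,0,0,0.86,0,0,0, 0,0,0,0.86,0,0,0, 0,0,0,0.86,0,0,0]' 35; python3 -m pendant '[0,0,0,0,0,0,0, 0,0,0,0,0,0,0]'; python3 -c "
from plant import r
import numpy as np
s=r.get_state(); np.save('pick.npy',np.r_[s['tool_pos'],s['eef_rot']]); print(s['tool_pos'],s['eef_rot'],s['q'])"
```

```text
clock: 11.7
tool_pos: [0.4851, 0.3419, 0.1021]
eef_rot: [0.543, 0.84, -0.001, -0.001]
contact_force: [-2.3, -0.7, 0.8]
opening: 0.388
finger_force: 22.6
clock: 11.9
tool_pos: [0.4851, 0.342, 0.102]
eef_rot: [0.543, 0.84, -0.001, -0.001]
contact_force: [-1.8, -1.1, 1.8]
opening: 0.385
finger_force: 34.2
[0.4850939  0.34198904 0.10202155] [ 5.42542705e-01  8.40027773e-01 -5.69561347e-04 -6.54729193e-04] [-0.69549459  0.79441046  0.00752071  1.76262956 -0.01133533  0.58607808
 -0.25689869]
```

```bash
python3 -m pendant '[0,0,0,-0.1,0,0,0, 0,0,0,-0.3,0,0,0, 0,0,0,-0.55,0,0,0, 0,0,0,-0.8,0,0,0, 0,0,0,-1,0,0,0, 0,0,0,-1,0,0,0]'; python3 -c "
from g import *
L=np.load('L.npy'); cmd(L+n*.158,M); cmd(L+n*.208,M)"
```

```text
clock: 12.5
tool_pos: [0.4882, 0.3437, 0.2559]
eef_rot: [0.543, 0.84, 0.004, 0.001]
contact_force: [-0.0, 0.8, -2.6]
opening: 0.385
finger_force: 34.2
shift [-1.9556 -1.2836  0.0257] turn [ 0.069  -0.3316  0.2395]
shift [-1.8006 -1.2184 -0.2621] turn [ 0.069  -0.3316  0.2395]
```

```bash
python3 -m pendant '[0,-0.2,-0.13,-0.1,0,0,0, 0,-0.4,-0.26,-0.2,0,0,0, 0,-0.6,-0.4,-0.26,0,0,0, 0,-0.8,-0.53,-0.26,0,0,0, 0,-0.95,-0.65,-0.26,0,0,0, 0,-0.95,-0.65,-0.26,0,0,0]'; python3 -m pendant '[0,-0.1,-0.07,0,0.01,-0.05,0.036, 0,-0.25,-0.17,0,0.02,-0.1,0.072, 0,-0.4,-0.27,0,0.03,-0.15,0.108, 0,-0.55,-0.37,0,0.04,-0.2,0.144, 0,-0.7,-0.47,0,0.052,-0.25,0.18, 0,-0.85,-0.57,0,0.062,-0.3,0.215, 0,-0.85,-0.57,0,0.069,-0.331,0.24, 0,-0.85,-0.57,0,0.069,-0.331,0.24]'; python3 -c "
from g import *
L=np.load('L.npy'); cmd(L+n*.158,M)
from plant import r
s=r.snapshot('scene'); a=s['img'][110:310,210:430,::-1]; cv2.imwrite('pics/s4.png',cv2.resize(a,None,fx=3,fy=3,interpolation=cv2.INTER_CUBIC))"
```

```text
clock: 13.1
tool_pos: [0.4535, 0.1662, 0.2894]
eef_rot: [0.545, 0.838, -0.004, -0.001]
contact_force: [-0.4, 0.4, -3.0]
opening: 0.384
finger_force: 34.6
clock: 13.9
tool_pos: [0.4299, 0.023, 0.2891]
eef_rot: [0.668, 0.697, -0.184, 0.185]
contact_force: [0.0, -0.4, -3.7]
opening: 0.381
finger_force: 34.7
shift [-0.018   0.0175  0.3134] turn [-0.0041  0.0027  0.005 ]
```

View pics/s4.png

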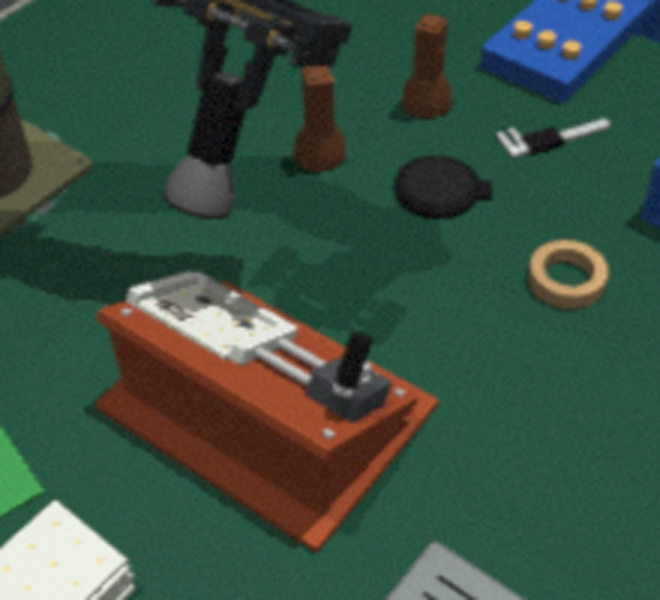

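The scanner is held square along the bed normal, its hood at (200,195) in the crop, about 117 mm off the label; the board is still clamped and the empty pad shows at (437,187). Advance and hold.

```bash
python3 -m pendant '[0,-0.018,0.017,0.1,0,0,0, 0,-0.018,0.017,0.2,0,0,0.005, 0,-0.018,0.017,0.28,-0.004,0.003,0.005, 0,-0.018,0.017,0.31,-0.004,0.003,0.005, 0,-0.018,0.017,0.31,-0.004,0.003,0.005, 0,-0.018,0.017,0.31,-0.004,0.003,0.005]'; python3 -c "
from g import *
L=np.load('L.npy'); cmd(L+n*.158,M)
from plant import r
s=r.snapshot('top'); a=s['img'][150:270,200:420,::-1]; cv2.imwrite('pics/t5.png',cv2.resize(a,None,fx=3.6,fy=3.6,interpolation=cv2.INTER_CUBIC))"
python3 -m pendant '[0,0,0,0,0,0,0, 0,0,0,0,0,0,0, 0,0,0,0,0,0,0, 0,0,0,0,0,0,0, 0,0,0,0,0,0,0, 0,0,0,0,0,0,0, 0,0,0,0,0,0,0, 0,0,0,0,0,0,0, 0,0,0,0,0,0,0, 0,0,0,0,0,0,0, 0,0,0,0,0,0,0, 0,0,0,0,0,0,0]';python3 -m pendant '[0,0,0,0,0,0,0, 0,0,0,0,0,0,0, 0,0,0,0,0,0,0, 0,0,0,0,0,0,0, 0,0,0,0,0,0,0, 0,0,0,0,0,0,0, 0,0,0,0,0,0,0, 0,0,0,0,0,0,0, 0,0,0,0,0,0,0, 0,0,0,0,0,0,0, 0,0,0,0,0,0,0, 0,0,0,0,0,0,0]'
python3 - <<'E'
from g import *
from plant import r
L=np.load('L.npy'); cmd(L+n*.158,M)
s=r.snapshot('scene'); np.savez('s5.npz',**s); a=s['img'][150:270,200:400,::-1]; cv2.imwrite('pics/s5.png',cv2.resize(a,None,fx=4,fy=4,interpolation=cv2.INTER_CUBIC))
st=r.get_state(); C=R.from_quat(st['eef_rot']).as_matrix(); m=st['tool_pos']+C[:,2]*.088; top=st['tool_pos']-C[:,2]*.046
print((proj(s,[L,m,m+C[:,2]*.07,top])-[200,150])*4, np.degrees(np.arccos(-C[:,2]@n)))
E
```

```text
clock: 14.55
tool_pos: [0.4336, -0.0044, 0.2524]
eef_rot: [0.672, 0.694, -0.178, 0.186]
contact_force: [0.5, -0.2, -2.7]
opening: 0.384
finger_force: 34.7
shift [ 0.0178 -0.0023  0.0098] turn [ 0.0005 -0.001  -0.0027]
clock: 15.8
tool_pos: [0.4331, -0.005, 0.2523]
eef_rot: [0.672, 0.694, -0.179, 0.186]
contact_force: [0.5, 1.1, -2.2]
opening: 0.385
finger_force: 34.7
clock: 17.0
tool_pos: [0.4331, -0.005, 0.2523]
eef_rot: [0.672, 0.694, -0.179, 0.186]
contact_force: [0.3, 0.5, -2.2]
opening: 0.386
finger_force: 34.7
shift [0.0203 0.001  0.0072] turn [-0.0001 -0.0003 -0.0029]
[[265.192  252.109 ]
 [283.6644 170.874 ]
 [262.85   251.5964]
 [326.3286   5.4133]] 0.03146192174644753
```

View pics/s5.png

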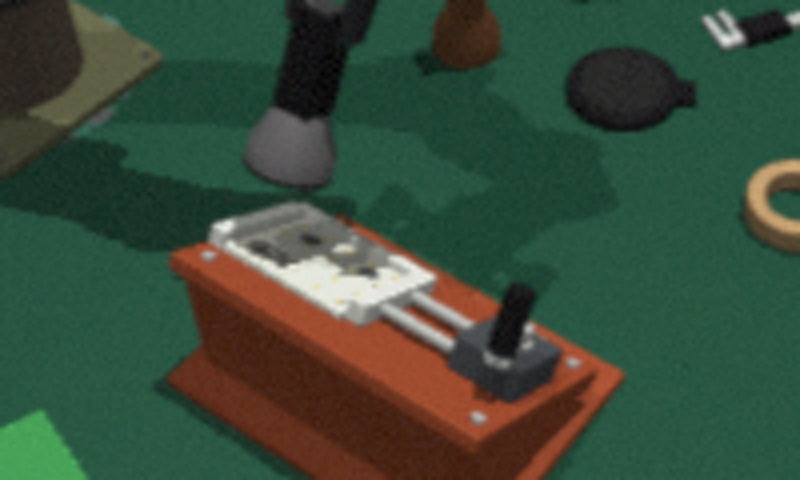

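The label at (265,250) coincides with the projected focus point (263,252), and the mouth at (288,169) is square to the board. The hold lasted over 2.4 s. Now back to the pad.

```bash
python3 -m pendant '[0,0,0,-0.1,0,0,0, 0,0,0,-0.3,0,0,0, 0,0,0,-0.5,0,0,0, 0,0,0,-0.6,0,0,0]'
python3 - <<'E'
from g import *
k=dict(np.load('w3.npz')); d=np.linalg.inv(k["mtx"])@[325,168,1]*[1,-1,-1]; d=k["cam_to_world"][:3,:3]@d;c=k["cam_to_world"][:3,3]
print(c+d*(.014-c[2])/d[2])
q=np.load('pick.npy'); cmd([.488,.338,.25],R.from_quat(q[3:]).as_matrix())
E
```

```text
clock: 17.45
tool_pos: [0.4322, 0.0415, 0.3317]
eef_rot: [0.672, 0.694, -0.177, 0.187]
contact_force: [-0.3, -0.4, -3.4]
opening: 0.383
finger_force: 34.7
[0.4879 0.3405 0.014 ]
shift [ 1.9746  0.4358 -0.5029] turn [-0.0609  0.3281 -0.2437]
```

```bash
python3 -m pendant '[0,0.2,0.04,-0.1,0,0,0, 0,0.45,0.1,-0.2,0,0,0, 0,0.7,0.16,-0.3,0,0,0, 0,0.95,0.22,-0.3,0,0,0, 0,0.95,0.22,-0.3,0,0,0]'; python3 -m pendant '[0,0.1,0.02,0,-0.01,0.05,-0.036, 0,0.25,0.05,0,-0.02,0.1,-0.072, 0,0.4,0.08,0,-0.03,0.15,-0.108, 0,0.55,0.11,0,-0.04,0.2,-0.144, 0,0.7,0.14,0,-0.05,0.25,-0.18, 0,0.8,0.17,-0.1,-0.06,0.3,-0.22, 0,0.8,0.17,-0.1,-0.061,0.328,-0.244, 0,0.8,0.17,-0.1,-0.061,0.328,-0.244]'; python3 -c "
from g import *
q=np.load('pick.npy'); cmd([.488,.338,.13],R.from_quat(q[3:]).as_matrix())"
```

```text
clock: 17.95
tool_pos: [0.4594, 0.193, 0.2947]
eef_rot: [0.669, 0.697, -0.178, 0.185]
contact_force: [-1.0, 0.1, -2.4]
opening: 0.379
finger_force: 35.0
clock: 18.75
tool_pos: [0.4827, 0.2955, 0.2511]
eef_rot: [0.545, 0.839, -0.003, -0.0]
contact_force: [0.1, -1.3, -2.8]
opening: 0.386
finger_force: 35.0
shift [0.2471 0.1525 0.8058] turn [-0.0028  0.0022 -0.0032]
```

```bash
python3 -m pendant '[0,0.12,0.08,0,0,0,0, 0,0.247,0.152,0.1,-0.003,0.002,-0.003, 0,0.247,0.152,0.3,-0.003,0.002,-0.003, 0,0.247,0.152,0.5,-0.003,0.002,-0.003, 0,0.247,0.152,0.7,-0.003,0.002,-0.003, 0,0.247,0.152,0.8,-0.003,0.002,-0.003, 0,0.247,0.152,0.8,-0.003,0.002,-0.003]'; python3 -c "
from g import *
q=np.load('pick.npy'); cmd([.488,.338,.104],R.from_quat(q[3:]).as_matrix())"
```

```text
clock: 19.45
tool_pos: [0.4847, 0.3401, 0.1285]
eef_rot: [0.541, 0.841, -0.003, -0.001]
contact_force: [-0.7, -0.4, -2.2]
opening: 0.384
finger_force: 35.0
shift [-0.0217  0.0155  0.163 ] turn [-0.0031  0.0009  0.0025]
```

```bash
python3 -m pendant '[0,-0.02,0.015,0.05,-0.003,0.001,0.002, 0,-0.02,0.015,0.1,-0.003,0.001,0.002, 0,-0.02,0.015,0.14,-0.003,0.001,0.002, 0,-0.02,0.015,0.16,-0.003,0.001,0.002, 0,-0.02,0.015,0.16,-0.003,0.001,0.002]'; python3 -m pendant '[0,0,0,0.005,0,0,0, 0,0,0,0.01,0,0,0, 0,0,0,0.012,0,0,0, 0,0,0,0.012,0,0,0]'
```

```text
clock: 19.95
tool_pos: [0.49, 0.3401, 0.1068]
eef_rot: [0.542, 0.84, 0.003, -0.001]
contact_force: [-0.6, -0.4, -3.0]
opening: 0.383
finger_force: 35.0
clock: 20.35
tool_pos: [0.4902, 0.3403, 0.1053]
eef_rot: [0.542, 0.84, 0.003, -0.0]
contact_force: [0.0, -0.4, -3.8]
opening: 0.384
finger_force: 35.0
```

```bash
python3 -m pendant '[0,0,0,0.008,0,0,0, 0,0,0,0.014,0,0,0, 0,0,0,0.014,0,0,0, 0,0,0,0.014,0,0,0]';python3 -m pendant '[0,0,0,0.005,0,0,0, 0,0,0,0.009,0,0,0, 0,0,0,0.009,0,0,0, 0,0,0,0.009,0,0,0]'
```

```text
clock: 20.75
tool_pos: [0.4901, 0.3402, 0.1031]
eef_rot: [0.542, 0.84, 0.003, -0.0]
contact_force: [-0.1, -1.0, -2.7]
opening: 0.383
finger_force: 35.0
clock: 21.15
tool_pos: [0.4901, 0.3407, 0.1028]
eef_rot: [0.542, 0.84, 0.004, -0.001]
contact_force: [-1.8, 0.4, 5.1]
opening: 0.378
finger_force: 35.0
```

Standing on the pad (force reversed to +5 N). Opening slowly, then up.

```bash
python3 -m pendant '[0.42,0,0,0,0,0,0, 0.45,0,0,0,0,0,0, 0.6,0,0,0,0,0,0, 0.8,0,0,0,0,0,0, 1,0,0,0,0,0,0, 1,0,0,0,0,0,0, 1,0,0,0,0,0,0, 1,0,0,0,0,0,0]'; python3 -m pendant '[1,0,0,-0.15,0,0,0, 1,0,0,-0.4,0,0,0, 1,0,0,-0.7,0,0,0, 1,0,0,-1,0,0,0, 1,0,0,-1,0,0,0]'
python3 - <<'E'
from plant import r
import cv2,numpy as np
a=r.snapshot('scene')['img'][130:250,240:440,::-1]; b=r.snapshot('wrist')['img'][:,:,::-1]
cv2.imwrite('pics/e.png',np.hstack([cv2.resize(a,(400,240)),cv2.resize(b,(400,240))]))
E
```

```text
clock: 21.95
tool_pos: [0.4902, 0.3402, 0.1018]
eef_rot: [0.542, 0.84, 0.003, -0.0]
contact_force: [-0.6, -0.7, 0.5]
opening: 0.971
finger_force: 0.0
clock: 22.45
tool_pos: [0.4932, 0.3418, 0.2583]
eef_rot: [0.542, 0.84, 0.009, 0.002]
contact_force: [0.2, 0.6, 0.0]
opening: 1.003
finger_force: 0.0
```

View pics/e.png

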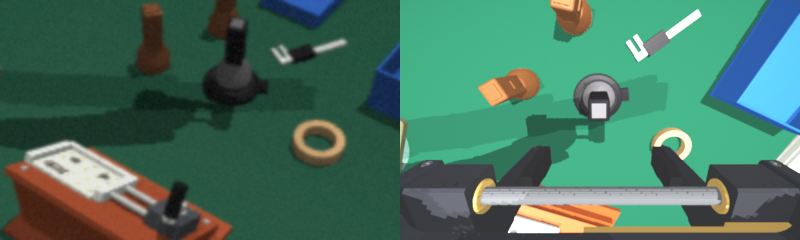

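The scanner stands upright and central on its pad ((235,70) left, (598,98) right), the board is still clamped, and nothing else has moved.

```bash
python3 -m pendant '[1,0,0,0,0,0,0, 1,0,0,0,0,0,0, 1,0,0,0,0,0,0]' | head -1; python3 -c "
from plant import r
print(r.finish_job())"
```

```text
clock: 22.85
the job is handed in; nothing more can be done
None
```

The job is handed in at about 23 s with no verdict returned: the board is clamped tight, the label was held in focus for over 2 s, and the scanner is standing upright on its pad, released.

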